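Unlock the pack tester and set its screen

TASK

Take the key from its stand, push it fully home in the lock of the battery tester and turn it clockwise a quarter turn to its stop, which frees the screen lid. Then lift the stiff lid until the screen stands open at 105 degrees from closed (just past upright, leaning a little back), and leave it standing there with the key still fully in the turned lock. Leave the other things on the bench where they are.

Things in the scene. Friction and masses are not known exactly. Their poses are not given: they have to be found in the camera images.
- tester: Grey battery tester fixed to the bench, 180 (x) x 280 (y) x 80 mm high. Origin: centre of its underside; front (facing roughly the robot's right) is its -x, +y its left. The black screen lid covers the left part (y -46 to +136 mm), its top flush with the 80 mm high right deck (y -140 to -50 mm) that carries the lock. Front wall below the lid at x = -90 mm.
- lid (a joint): Lid angle, rad: 0 closed, grows as the front edge rises; 1.833 is 105 degrees; stop at 2.3. Hinge along the tester's y at the lid's rear. Stiff: stays wherever it is left, at any angle; takes 5 to 6 N upwards at the lip. Lid about 0.35 kg. With the bolt in (lock under about 0.8) it cannot rise.
- lid_hinge (a point): Point on the hinge axis at the lid's middle, at (62, 45, 80) mm in the tester's frame; axes as the tester's. The lid is a slab 14 mm thick reaching down from the axis height (underside 66 mm above the bench when closed).
- lid_lip (a point): Middle of the lower front edge of the lid's pull lip, 180 mm from the hinge axis; moves with the lid; axes as the tester's when closed. The lip is a black tab 110 mm wide (y), 10 mm thick, sticking out 28 mm beyond the tester's front wall, underside 66 mm above the bench when closed, free space below it.
- lock (a joint): Turn of the lock plug, rad: 0 to 1.571, grows clockwise seen from above; starts between 0 and 0.2, bolt in; the bolt is free of the lid above about 0.8, the stop is at 1.571. Friction 0.08 N m, stays where left.
- lock_mouth (a point): Centre of the key slot at the top of the steel lock plug (round collar 53 mm across) on the tester's right deck, 84 mm above the bench. z up, y along the slot's length (turns with the plug). Slot 20.5 x 8.5 mm, 34 mm deep, mouth chamfered 2 mm.
- key: Steel key standing upright, 88 mm tall, 90 g. Origin: blade tip; z up, y along the width of blade and bow. Blade 18 (y) x 6 (x) mm, 30 mm long; above it a collar 26 mm across, 30 to 36 mm up, that stops on the slot's rim; flat bow 44 (y) x 10 (x) mm, 44 to 88 mm up, gripped across its 10 mm. Fully home the tip is 30 mm below the lock's mouth. Half a turn round it is the same.
- key_stand: Fixed grey plastic block 80 x 80 x 45 mm, key standing in a loose slot in its top (the key's tip 15 mm above the bench, its collar on the block's top). Origin under its centre. It stands to the robot's right or left of the tester.
- parts_tray: Bystander: empty open grey plastic tray, 120 x 100 x 40 mm; origin under its centre.
- driver: Bystander: screwdriver 180 mm long lying on the table; origin at its middle.
- busbar: Bystander: flat copper bar 110 x 28 x 6 mm; origin under its centre.
- collar_a: Bystander: bare steel tube collar, 44 mm across, 30 mm high; origin under its centre.
- collar_b: Bystander: bare steel tube collar like the other; origin under its centre.
- spanner: Bystander: steel spanner 170 mm long lying on the table; origin at its middle.
- terminal_cover: Bystander: stepped orange plastic cover, 70 x 45 x 43 mm; origin under its centre.
Not all that is in view belongs to the job. What is shaped like the key but orange is not meant.

How it is judged:
By the outcome, as a careful person would: the job done as asked, in the order asked, and still so for the second after the job is handed in, with the robot touching nothing.
It also fails if it takes over 61 s, if anything falls off the work surface, if the arm or the gripper's body presses on something with over 40 N, if the wrist force passes 120 N, or if a joint passes its speed limit or range.

ROBOT

A 7-joint arm with a two-finger parallel gripper is mounted at the origin on the work surface. World frame = base frame: x ahead of the robot, y to its left, z up, the work surface at z = 0. Lengths are in m, angles in rad, forces in N, time in s.
With the tool pointing down it reaches from about 0.4 to 0.85 m from the base axis. Payload 6.9 kg.
Tool frame: the origin (TCP) lies midway between the tips of the shut fingers; the grasp point (between the pads) lies behind it (ctrl.pinch_z is the z of the grasp point in the tool frame, in m); z points along the fingers, y is the line along which they close (so a half turn about z gives the same grasp; the last joint's range is limited). The gripper opens to 85 mm and grips with 20 to 120 N. Pads are 22 mm wide; open, the fingers measure 114 mm over their backs; the gripper's body (76 mm by 85 mm) begins 54 mm behind the grasp point. The pads swing forward as they close: fully open they stand 13 mm farther back than shut.
Start: joints at [-1.173, 0.507, -0.238, 1.5, 0.126, 1.149, -0.155], TCP at [0.18, 0.599, 0.231] pointing down, gripper open.
Joint ranges: [-3.08, 3.08], [-0.24, 2.05], [-1.43, 1.35], [0, 2.5], [-1.52, 4.66], [0.17, 1.96], [-2.89, 2.89]. Speed limits (rad/s): [2.39, 2.39, 3.14, 3.14, 3.14, 3.14, 3.14].

INTERFACE

Orientations are given as a unit quaternion [w, x, y, z].
In Python, from station import ctrl, get_state, vision, ticket, models gives the robot as it stands. Calls block until the motion is done:
- ctrl.movep(position, orientation): joint-space move of the TCP to a pose.
- ctrl.movel(position, frame=None, max_speed=0.15): straight line of the TCP; frame=None keeps the orientation; max_speed is the mean speed in m/s.
- ctrl.set_joints(angles): joint-space move.
- ctrl.ungrasp() and ctrl.close_gripper(force=None): open the fingers fully, or close them until they stop; force is the grip in N (None keeps the last).
- ctrl.pause(seconds).
- ctrl.ik(position, orientation): joint angles nearest the present ones, or None.
- get_state(): the state.
- vision.grab_frame(name): name is "side" or "top" or "wrist"; returns (picture, depth): 400x640x3 uint8, blue, green, red; 400x640 float32, m along the optical axis (not along the pixel's ray), 0 where there is no reading.
- vision.camera_info(name): a dict with "mtx" (3x3 intrinsics, pixels), "R" (3x3) and "t" (3): a world point X has camera coordinates R X + t; the wrist camera has in their place "hand_eye" (4x4, takes a point from camera to tool coordinates, whose origin is the TCP and whose axes are the flange's). Camera axes: x right, y down, z forward; pixel columns grow to the right and rows downward; lengths in m; the calibration is good to about 2 mm. A picture is of the moment at which its call begins: read the wrist's pose just before it. camera_info takes no time and is no camera call.
A pose or a line that the arm cannot do raises ctrl.Unreachable and nothing moves.
- ticket.close_job(): hands the job in; it is judged then, once.
Trained networks look in the newest picture that a camera, given by its name, has taken for a name from the list of things; names that differ only in an ending like _2 or _b are one class to them, and where a whole thing is asked for, a point or a joint stands for the part that bears it (a point fixed in the world has none). Each returns a list of dicts, best first, with "p" (0 to 1); they miss things now and then, are a little off and sometimes report something else, mostly with a low value. They report only what shows in the picture. A call takes as long as a camera call. They do not tell look-alikes from the thing itself.
- models.recognise(camera, target): "point" ([column, row] in pixels, amid what is visible of it).
- models.masks_of(camera, target): "mask" (400x640 bool, what is visible of it) and "point" ([column, row] in pixels, amid what is visible of it).
The state is a dict: "time": time; "qpos": joint angles; "qd": joint speeds; "tau": joint torques, N m; "tcp_pos": TCP position; "eef_rot": TCP orientation; "contact_force": force on the tool from outside, world axes, zero at the start; "wrist_torque": the same for the moment, N m; "width": finger opening in m; "gripper_force": force on a finger pad.
Only numpy, scipy, OpenCV 4.12 (cv2) and the standard library are available. Lean on these libraries where they do the work, as an engineer would, in place of code of your own. Each camera call takes 0.05 s, during which the arm holds its last target. There are 200 camera calls.

## Working session

There is one attempt and no reset: what is moved stays moved. The work goes in short steps, each a Python script; the robot and the scene stay as the last script left them, time stands still between calls to the robot, and variables do not carry over. Pictures are saved under pics/ and viewed, at most 13 in all, crops included, and the job is handed in when it is done.

```bash
ls; mkdir -p pics; python3 - <<'E'
from station import ctrl, get_state, vision, models
import cv2, numpy as np
for n in("top","side"):
    im,d=vision.grab_frame(n); cv2.imwrite(f"pics/{n}0.png",im); np.save(f"{n}0.npy",d)
    c=vision.camera_info(n); print(n,c)
    for t in("key","tester","lock_mouth","lid_lip","key_stand"):
        print(t,[(np.round(r["point"]).tolist(),round(r["p"],2)) for r in models.recognise(n,t)])
print(vision.camera_info("wrist"),ctrl.pinch_z,get_state())
E
```

```text
pics
top {'mtx': array([[396.7570866 ,   0.        , 318.92353921],
       [  0.        , 396.7570866 , 199.84180658],
       [  0.        ,   0.        ,   1.        ]]), 'R': array([[ 2.38651256e-02, -9.99715157e-01,  2.45402834e-04],
       [-9.88837861e-01, -2.36415746e-02, -1.47107990e-01],
       [ 1.47071889e-01,  3.26808705e-03, -9.89120407e-01]]), 't': array([-0.00220879,  0.53644071,  1.21223187])}
key [([219.0, 221.0], 0.56)]
tester [([299.0, 191.0], 0.87)]
lock_mouth [([316.0, 163.0], 0.63)]
lid_lip [([302.0, 204.0], 0.92)]
key_stand [([228.0, 219.0], 0.8), ([301.0, 191.0], 0.55)]
side {'mtx': array([[397.49318144,   0.        , 319.52454956],
       [  0.        , 397.49318144, 200.08053308],
       [  0.        ,   0.        ,   1.        ]]), 'R': array([[-0.97345389, -0.22879855, -0.00622461],
       [-0.15623438,  0.68410279, -0.71245645],
       [ 0.16726728, -0.69257101, -0.70168872]]), 't': array([0.52212929, 0.1114512 , 1.00854441])}
key [([270.0, 296.0], 0.76), ([316.0, 300.0], 0.49)]
tester [([300.0, 217.0], 0.62)]
lock_mouth [([271.0, 190.0], 0.8)]
lid_lip [([
[... 642 characters left out ...]
6557,  0.50748091, -0.2376045 ,  1.50018373,  0.12569246,
        1.1488743 , -0.15481186]), 'qd': array([-1.24457382e-03, -2.87804931e-03, -7.18219545e-04,  9.04850753e-05,
        1.07850828e-03, -2.17480671e-04, -9.00757688e-04]), 'tau': array([-3.31649044e-04, -6.20024872e+01, -2.18360156e+00, -2.49868315e+01,
        1.39751122e-02,  2.22645984e-03, -3.79082451e-05]), 'tcp_pos': array([0.17983613, 0.59857503, 0.23129262]), 'eef_rot': array([-8.83808221e-06,  1.45416249e-01,  9.89370565e-01,  1.65841329e-05]), 'contact_force': array([-0.61879272,  0.29577615, -0.09336192]), 'wrist_torque': array([ 0.03770507,  0.00135103, -0.00213263]), 'gripper_force': 0.0, 'width': 0.08556415240927835}
```

View pictures.

View pics/top0.png

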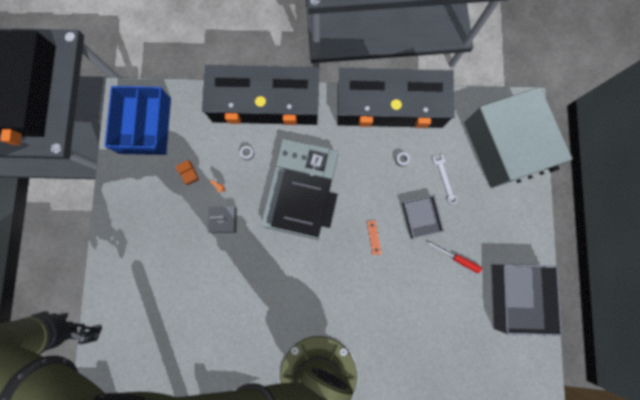

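View pics/side0.png

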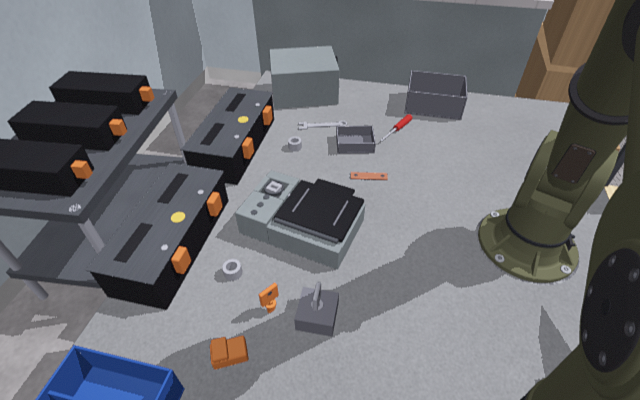

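```bash
cat > h.py <<'E'
from station import ctrl, get_state, vision, models
import cv2, numpy as np
from scipy.spatial.transform import Rotation as Ro
def rot(q): return Ro.from_quat(np.r_[q[1:],q[0]])
def quat(r): q=r.as_quat(); return np.r_[q[3],q[:3]]
def down(yaw,tilt=0): # tool down, its y axis at heading yaw(rad) from world x
    z=np.array([0,0,-1.]);y=np.array([np.cos(yaw),np.sin(yaw),0]);return quat(Ro.from_matrix(np.c_[np.cross(y,z),y,z]))
def cam2world(name,st=None):
    c=vision.camera_info(name)
    if name!="wrist": return c["mtx"],c["R"].T,-c["R"].T@c["t"]
    R=rot(st["eef_rot"]).as_matrix();H=c["hand_eye"]
    return c["mtx"],R@H[:3,:3],R@H[:3,3]+st["tcp_pos"]
def cloud(cam,d):
    K,R,t=cam; v,u=np.mgrid[:400,:640]
    P=np.stack([(u-K[0,2])/K[0,0]*d,(v-K[1,2])/K[1,1]*d,d],-1)
    return P@R.T+t
def ray(cam,px,z): # pixel onto plane of height z
    K,R,t=cam; r=R@np.r_[(px[0]-K[0,2])/K[0,0],(px[1]-K[1,2])/K[1,1],1]
    return t+r*(z-t[2])/r[2]
def proj(cam,X):
    K,R,t=cam;p=(np.atleast_2d(X)-t)@R@K.T;return p[:,:2]/p[:,2:]
E
python3 - <<'E'
from h import *
c=cam2world("top")
for n,p,z in[("key",(219,216),.1),("stand",(222,219),.045),("lock",(317,160),.084),("lip",(335,208),.08),("deck corners",(281,134),.08),("",(337,148),.08),("",(318,238),.08),("",(263,222),.08)]: print(n,ray(c,p,z).round(3))
W=cloud(c,np.load("top0.npy")); print(W[219,222],W[160,317],W[208,300])
s=cam2world("side")
for n,p,z in[("key",(317,285),.103),("lock",(272,187),.084)]: print(n,ray(s,p,z).round(3))
# deck-height points -> min area rect
m=(abs(W[...,2]-.08)<.012)&(abs(W[...,0]-.5)<.25)&(abs(W[...,1]-.05)<.17)
n,l,st,ce=cv2.connectedComponentsWithStats(m.astype(np.uint8)); i=1+st[1:,4].argmax()
print(cv2.minAreaRect(W[l==i][:,:2].astype(np.float32)),n)
E
```

```text
key [0.472 0.307 0.1  ]
stand [0.468 0.311 0.045]
lock [0.654 0.019 0.084]
lip [ 0.506 -0.039  0.08 ]
deck corners [0.736 0.134 0.08 ]
 [ 0.695 -0.042  0.08 ]
 [0.414 0.01  0.08 ]
 [0.458 0.178 0.08 ]
[0.46460296 0.30262835 0.08039457] [0.66281669 0.01974197 0.04902678] [0.50389579 0.06745256 0.07983215]
key [0.47  0.303 0.103]
lock [0.658 0.025 0.084]
((0.5670604705810547, 0.05781503766775131), (0.20738735795021057, 0.27868181467056274), 78.49517822265625) 8
```

```bash
python3 - <<'E'
from h import *
t0=get_state()["time"]
ctrl.movep([0.44,0.300,0.27],get_state()["eef_rot"])
st=get_state(); print(st["time"]-t0,st["tcp_pos"],st["qpos"].round(2))
im,d=vision.grab_frame("wrist"); cv2.imwrite("pics/w1.png",im); np.savez("w1.npz",d=d,p=st["tcp_pos"],q=st["eef_rot"])
c=cam2world("wrist",st); r=models.masks_of("wrist","key"); W=cloud(c,d)
for k in r: print(k["p"],k["point"],k["mask"].sum(), W[k["mask"]].mean(0))
m=(abs(W[...,2]-.101)<.012)&(np.hypot(W[...,0]-.47,W[...,1]-.305)<.05)
print(m.sum(),W[m].mean(0),cv2.minAreaRect(W[m][:,:2].astype(np.float32)))
m=(abs(W[...,2]-.045)<.006)&(np.hypot(W[...,0]-.47,W[...,1]-.305)<.07)
print(m.sum(),cv2.minAreaRect(W[m][:,:2].astype(np.float32)))
E
```

```text
1.475 [0.43924895 0.30140907 0.26992175] [-0.52  0.33 -0.18  1.68  0.06  1.14  0.56]
0.79 [370.7, 279.8] 1104 [0.56405455 0.32588327 0.06660554]
0.68 [340.5, 201.9] 947 [0.46314086 0.31432046 0.08705118]
568 [0.46500934 0.3150031  0.10129824] ((0.4663820266723633, 0.31486988067626953), (0.011099553667008877, 0.04385799542069435), 3.0633392333984375)
3897 ((0.46664297580718994, 0.31479424238204956), (0.08039971441030502, 0.08019610494375229), 2.148437023162842)
```

View pics/w1.png

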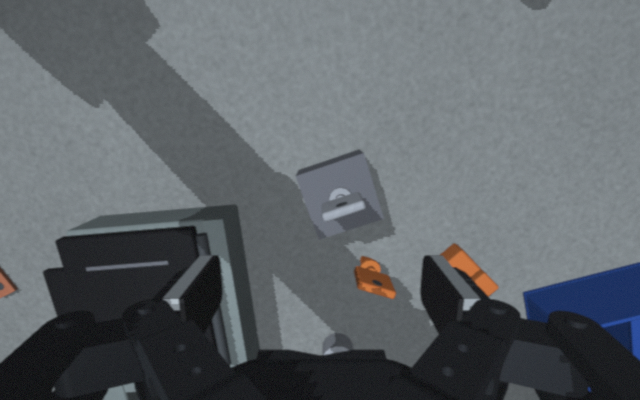

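```bash
python3 - <<'E'
from h import *
W=cloud(cam2world("top"),np.load("top0.npy"))
m=(abs(W[...,2]-.045)<.01)&(np.hypot(W[...,0]-.47,W[...,1]-.31)<.07)
print(m.sum(),cv2.minAreaRect(W[m][:,:2].astype(np.float32)))
x,y=.4664,.3149
q=min((down(np.radians(a)) for a in(3,183)),key=lambda q:abs(ctrl.ik([x,y,.17],q)-get_state()["qpos"]).max())
ctrl.movep([x,y,.15],q)
ctrl.movel([x,y,.0643],max_speed=.12)
s=get_state();print(s["time"],s["tcp_pos"],s["contact_force"])
ctrl.close_gripper(60)
s=get_state();print(s["time"],s["width"],s["gripper_force"],s["contact_force"],s["tcp_pos"])
ctrl.movel([x,y,.15],max_speed=.12)
s=get_state();print(s["time"],s["width"],s["contact_force"],s["qpos"].round(2))
im=cv2.imread("pics/top0.png")[120:260,240:380];cv2.imwrite("pics/crop.png",cv2.resize(im,None,fx=4,fy=4,interpolation=cv2.INTER_CUBIC))
for a in range(-180,180,30):
  j=ctrl.ik([.60,.02,.22],down(np.radians(a))); k=ctrl.ik([.655,.02,.11],down(np.radians(a)))
  print(a,None if j is None else j.round(2), None if k is None else k.round(2))
E
```

```text
599 ((0.4696255922317505, 0.31683874130249023), (0.07947682589292526, 0.08148624747991562), 1.6435563564300537)
4.0667 [0.46685827 0.31512269 0.0649378 ] [-0.02180623 -0.64957679  0.01195111]
4.7417 0.0094772529566223 60.2550995349884 [-1.04191794  0.39954569  1.4088949 ] [0.46648925 0.31497453 0.06439296]
5.6083 0.008997047349649926 [-0.56323258  0.12895955 -0.65291922] [-0.7   0.49  0.09  1.79 -0.06  0.87 -0.53]
-180 [ 0.36  0.54 -0.72  1.58  0.38  1.16  2.7 ] [ 0.34  0.75 -0.75  1.57  0.56  1.05  2.59]
-150 [-0.57  0.6   0.85  1.59 -0.48  1.17 -2.23] [-0.49  0.79  0.79  1.58 -0.62  1.04 -2.14]
-120 [-0.5   0.56  0.71  1.59 -0.39  1.14 -1.79] [-0.43  0.75  0.65  1.58 -0.51  1.   -1.71]
-90 [-0.42  0.53  0.57  1.59 -0.31  1.11 -1.35] [-0.35  0.71  0.51  1.58 -0.4   0.96 -1.29]
-60 [-0.34  0.5   0.43  1.59 -0.23  1.1  -0.9 ] [-0.28  0.69  0.38  1.57 -0.29  0.94 -0.86]
-30 [-0.25  0.49  0.28  1.59 -0.14  1.09 -0.46] [-0.21  0.67  0.24  1.57 -0.19  0.92 -0.42]
0 [-0.15  0.48  0.13  1.59 -0.07  1.08 -0.01] [-0.13  0.66  0.11  1.57 -0.08  0.91  0.01]
30 [-0.07  0.47 -0.01  1.59  0.01  1.08  0.44] [-0.05  0.66 -0.03  1.57  0.03  0.92  0.43]
60 [ 0.02  0.47 -0.15  1.59  0.08  1.09  0.9 ] [ 0.03  0.66 -0.18  1.57  0.13  0.93  0.86]
90 [ 0.11  0.48 -0.29  1.59  0.15  1.1   1.35] [ 0.12  0.67 -0.32  1.57  0.24  0.94  1.29]
120 [ 0.2   0.49 -0.43  1.58  0.22  1.11  1.81] [ 0.2   0.69 -0.46  1.57  0.35  0.97  1.72]
150 [ 0.28  0.52 -0.57  1.58  0.3   1.13  2.26] [ 0.27  0.71 -0.6   1.57  0.46  1.01  2.15]
```

View pics/crop.png

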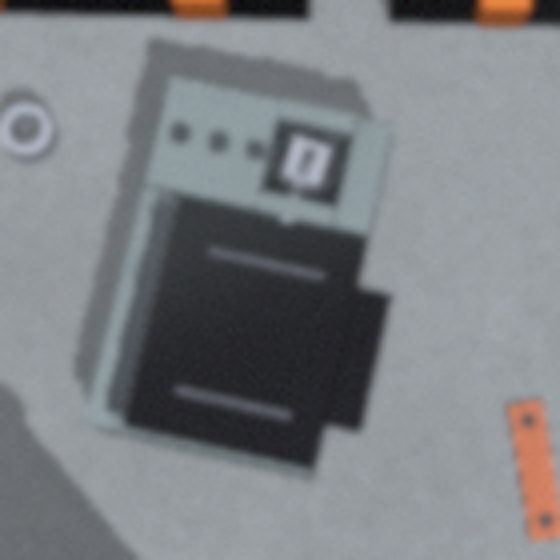

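```bash
python3 - <<'E'
from h import *
ctrl.movep([.702,.010,.22],down(np.radians(78)))
ctrl.pause(.2)
st=get_state(); im,d=vision.grab_frame("wrist"); np.savez("w2.npz",d=d,p=st["tcp_pos"],q=st["eef_rot"]);cv2.imwrite("pics/w2.png",im)
print(st["time"],st["tcp_pos"],st["width"])
c=cam2world("wrist",st);print(proj(c,[.655,.02,.084]))
for k in models.masks_of("wrist","lock_mouth"): print(k["p"],k["point"],k["mask"].sum(),ray(c,k["point"],.084))
W=cloud(c,d)
m=(abs(W[...,2]-.08)<.012)&(abs(W[...,0]-.55)<.25)&(abs(W[...,1]-.05)<.17)
print(cv2.minAreaRect(W[m][:,:2].astype(np.float32)))
u,v=proj(c,[.655,.02,.084])[0].astype(int)
print(u,v); cv2.imwrite("pics/w2c.png",cv2.resize(im[max(v-60,0):v+60,u-80:u+80],None,fx=5,fy=5,interpolation=cv2.INTER_CUBIC))
E
```

```text
7.325 [0.70175294 0.01148604 0.21992397] 0.009147914594746972
[[320.03709164 140.13449775]]
0.63 [327.5, 136.7] 2838 [0.65354312 0.02660466 0.084     ]
((0.672500491142273, 0.0642901062965393), (0.3395061492919922, 0.24785253405570984), 82.779052734375)
320 140
```

View pics/w2.png

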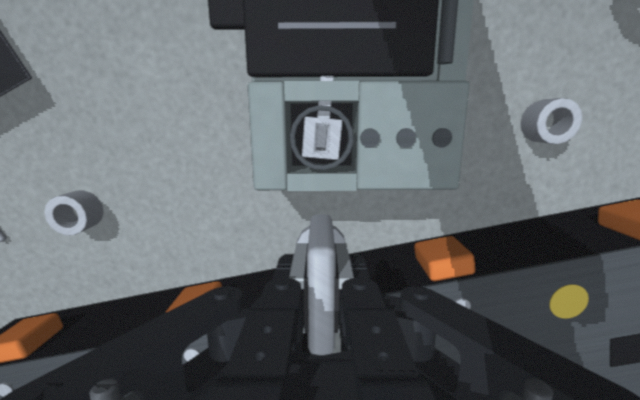

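View pics/w2c.png

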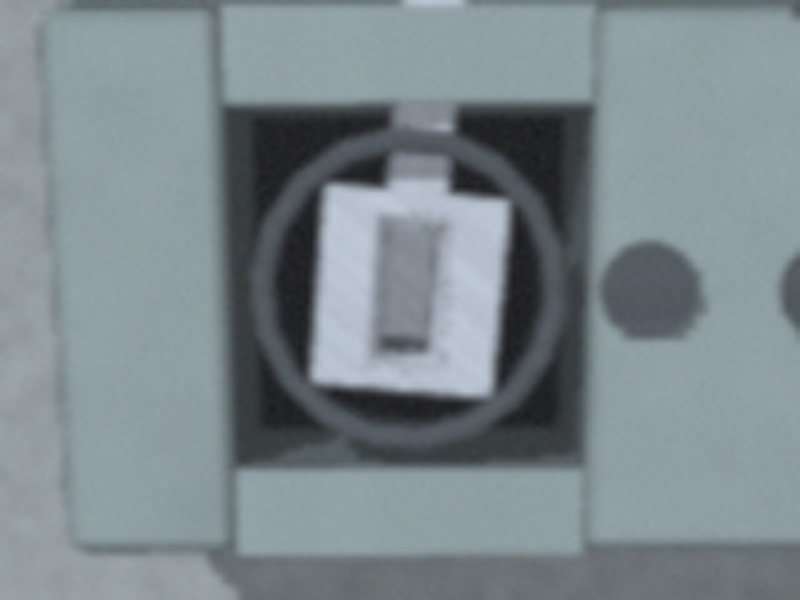

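```bash
python3 - <<'E'
from h import *
z=np.load("w2.npz");st=dict(tcp_pos=z["p"],eef_rot=z["q"]);c=cam2world("wrist",st);W=cloud(c,z["d"])
f=lambda a,b:np.array([240+a/5-.4,80+b/5-.4])
P=[ray(c,f(*p),.084) for p in[(325,185),(512,203),(493,398),(310,383)]]
print(np.mean(P,0),[np.linalg.norm(P[i]-P[i-1]).round(4) for i in range(4)])
h=lambda a,b:np.degrees(np.arctan2(*(b-a)[1::-1]))
print(h(P[3],P[0]),h(P[2],P[1]),h(P[1],P[0])-90+180,h(P[2],P[3]))
print("slot",ray(c,f(409,287),.084))
print("depth plug",np.median(W[132:145,304:313,2]),"deck",np.median(W[100:180,258:280,2]))
print("deck edge",h(ray(c,f(75,548),.08),ray(c,f(45,12),.08)),h(ray(c,f(75,548),.08),ray(c,f(580,550),.08)))
print("tool x",np.degrees(np.arctan2(*rot(z["q"]).as_matrix()[1::-1,0])))
# key top in hand
m=(W[...,2]>.18)&(np.hypot(W[...,0]-z["p"][0],W[...,1]-z["p"][1])<.06); 
print(proj(c,[z["p"]+[0,0,.0387],z["p"]]), [ (v,u,W[v,u].round(4)) for v,u in((225,320),(240,320),(260,320),(300,320),(340,320))])
E
```

```text
[0.65384453 0.02156254 0.084     ] [np.float64(0.0322), np.float64(0.0306), np.float64(0.0318), np.float64(0.0308)]
162.89297109374158 163.28323664177992 -17.219267737204802 -106.5726660334513
slot [0.65274262 0.02162719 0.084     ]
depth plug 0.08490143810411127 deck 0.08087129553626574
deck edge 168.2873193911609 77.86521491806594
tool x 168.09311984026286
[[322.59993139 308.73574714]
 [322.18809759 262.685743  ]] [(225, 320, array([0.6784, 0.0154, 0.2354])), (240, 320, array([0.679 , 0.0153, 0.2507])), (260, 320, array([0.6828, 0.0145, 0.2594])), (300, 320, array([0.6973, 0.0115, 0.26  ])), (340, 320, array([0.7134, 0.0081, 0.2597]))]
```

```bash
python3 - <<'E'
from h import *
z=np.load("w2.npz");st=dict(tcp_pos=z["p"],eef_rot=z["q"]);c=cam2world("wrist",st);W=cloud(c,z["d"])
L=(W-z["p"])@rot(z["q"]).as_matrix()
m=(abs(W[...,2]-.26)<.004)&(abs(L[...,0])<.05)&(abs(L[...,1])<.012)
v,u=np.where(m);print(m.sum(),v.min(),v.max())
for r in range(240,360,12):
  k=u[v==r]
  if len(k):print(r,k.min(),k.max(),L[r,k.min()].round(4),L[r,k.max()].round(4))
im=cv2.imread("pics/w2.png");cv2.imwrite("pics/w2k.png",cv2.resize(im[200:360,250:400],None,fx=3.7,fy=3.7))
E
```

```text
3714 245 354
252 307 334 [ 0.0207 -0.0054 -0.0361] [ 0.021   0.0039 -0.037 ]
264 307 334 [ 0.0171 -0.0054 -0.0382] [ 0.0165  0.004  -0.0369]
276 289 352 [ 0.0119 -0.0118 -0.0368] [ 0.0121  0.0103 -0.0374]
288 301 340 [ 0.0078 -0.0076 -0.038 ] [ 0.0077  0.0061 -0.0378]
300 303 339 [ 0.0035 -0.0069 -0.0386] [ 0.0062  0.0055 -0.0431]
312 303 338 [-0.0012 -0.007  -0.0389] [-0.0016  0.0055 -0.0383]
324 303 338 [-0.0053 -0.007  -0.04  ] [-0.006   0.0056 -0.0391]
336 308 333 [-0.0126 -0.0054 -0.0368] [-0.0124  0.0039 -0.0371]
348 308 333 [-0.0172 -0.0054 -0.0376] [-0.018   0.004  -0.0365]
```

View pics/w2k.png

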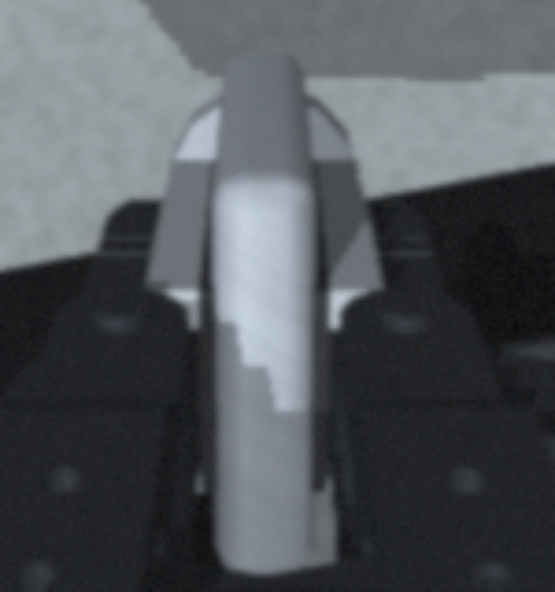

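```bash
python3 - <<'E'
from h import *
x,y=.6549,.0219;q=down(np.radians(73))
ctrl.movep([x,y,.155],q); ctrl.movel([x,y,.138],max_speed=.05); ctrl.pause(.1)
f0=get_state()["contact_force"];print(f0)
for z in(.134,.132,.130,.128,.125,.120):
    ctrl.movel([x,y,z],max_speed=.03);s=get_state();f=s["contact_force"]-f0
    print(s["time"],z,s["tcp_pos"].round(4),f.round(1),s["wrist_torque"].round(2))
    if f[2]>12:break
E
```

```text
[ 1.02316687 -0.51442283 -0.69331794]
8.7167 0.134 [0.6548 0.0219 0.1338] [-0.9  0.7  0.2] [0.01 0.01 0.04]
8.9667 0.132 [0.6548 0.0219 0.1319] [-1.   0.4 -0.1] [-0.04  0.05  0.02]
9.2167 0.13 [0.6548 0.0219 0.1299] [-0.8  0.5 -0.9] [-0.01  0.02  0.02]
9.4667 0.128 [0.6548 0.0219 0.1278] [-1.3  0.6  0.2] [-0.02 -0.01  0.02]
9.7167 0.125 [0.6547 0.0219 0.1247] [-0.4  1.1  0.4] [0.   0.01 0.05]
10.0333 0.12 [0.6547 0.0219 0.1196] [-0.5  0.7 -1.1] [ 0.01  0.02 -0.01]
```

```bash
python3 - <<'E'
from h import *
x,y=.6549,.0219
f0=get_state()["contact_force"]
for z in(.110,.106,.104,.103,.1022):
    ctrl.movel([x,y,z],max_speed=.03);s=get_state();f=s["contact_force"]-f0
    print(s["time"],z,s["tcp_pos"].round(4),f.round(1))
    if f[2]>10:break
z=min(z,.1035)
def go(a):
    ctrl.movep([x,y,z],down(np.radians(a)));s=get_state()
    print(a,s["time"],s["tcp_pos"].round(4),(s["contact_force"]-f0).round(1),s["wrist_torque"].round(2),s["width"].round(4),flush=True)
    return s
for a in list(range(64,-10,-9))+[-12,-14]:
    s=go(a)
    if abs(s["wrist_torque"][2])>2 or np.linalg.norm(s["contact_force"])>50:break
E
```

```text
10.5167 0.11 [0.6548 0.0219 0.1098] [-0.3 -0.8  0.9]
10.8 0.106 [0.6548 0.0219 0.1058] [-0.4 -0.1  1.4]
11.05 0.104 [0.6548 0.0218 0.1039] [ 0.2 -0.7  1.1]
11.3 0.103 [0.6551 0.0219 0.1034] [-1.4 -0.   4.5]
11.55 0.1022 [0.6552 0.0219 0.1033] [-3.5  0.1 10.4]Traceback (most recent call last):
  File "<stdin>", line 14, in <module>
  File "<stdin>", line 11, in go
AttributeError: 'float' object has no attribute 'round'
```

```bash
python3 - <<'E'
from h import *
x,y,z=.6549,.0219,.1028
def go(a):
    ctrl.movep([x,y,z],down(np.radians(a)));s=get_state()
    yaw=np.degrees(np.arctan2(*rot(s["eef_rot"]).as_matrix()[1::-1,1]))
    print(a,round(yaw,1),s["time"],s["tcp_pos"].round(4),s["contact_force"].round(1),s["wrist_torque"].round(2),round(s["width"],4),flush=True)
    return s
for a in list(range(56,-10,-9))+[-11,-13,-15]:
    s=go(a)
    if abs(s["wrist_torque"][2])>2 or np.linalg.norm(s["contact_force"])>50:break
E
```

```text
56 56.2 12.05 [0.6554 0.0215 0.1034] [ 0.3 -1.8  5.4] [-0.45  0.01 -0.05] 0.0094
47 47.2 12.3 [0.6553 0.0214 0.1034] [-0.9 -2.1  5.2] [-0.47  0.06 -0.02] 0.0094
38 38.2 12.55 [0.6552 0.0213 0.1034] [-1.2 -2.5  6.2] [-0.49  0.17 -0.05] 0.0097
29 29.2 12.8 [0.6552 0.0213 0.1034] [-1.2 -1.3  6.9] [-0.58  0.29 -0.03] 0.0091
20 20.2 13.05 [0.6551 0.0212 0.1034] [-1.3 -2.1  5.8] [-0.62  0.29 -0.05] 0.0089
11 11.2 13.3 [0.655  0.0212 0.1034] [-1.3 -2.6  6.9] [-0.55  0.45  0.  ] 0.0092
2 2.2 13.55 [0.6548 0.0212 0.1033] [-2.  -2.   7.6] [-0.55  0.5  -0.05] 0.0095
-7 -6.8 13.8 [0.6547 0.0212 0.1033] [-2.2 -1.7  7.3] [-0.56  0.56 -0.05] 0.0089
-11 -10.8 14.05 [0.6547 0.0212 0.1033] [-3.  -1.3  8. ] [-0.48  0.62 -0.03] 0.0092
-13 -12.8 14.3 [0.6546 0.0212 0.1034] [-3.1 -1.7  7.7] [-0.5   0.62 -0.02] 0.0091
-15 -14.8 14.55 [0.6546 0.0212 0.1033] [-2.6 -1.2  7.9] [-0.48  0.67 -0.  ] 0.0092
```

```bash
python3 - <<'E'
from h import *
x,y,z=.6549,.0219,.1028
T0=None
for a in range(-17,-46,-2):
    ctrl.movep([x,y,z],down(np.radians(a)));s=get_state()
    yaw=np.degrees(np.arctan2(*rot(s["eef_rot"]).as_matrix()[1::-1,1]))
    print(a,round(yaw,1),s["time"],s["contact_force"].round(1),s["wrist_torque"].round(2),round(s["width"],4),flush=True)
    if abs(s["wrist_torque"][2])>.6 or np.linalg.norm(s["contact_force"])>50:break
E
```

```text
-17 -16.8 14.8 [-2.5 -1.1  8.6] [-0.49  0.67  0.04] 0.0093
-19 -18.8 15.05 [-2.3 -1.2  8. ] [-0.49  0.71 -0.  ] 0.0096
-21 -20.8 15.3 [-3.5 -1.7  8.8] [-0.47  0.76  0.01] 0.0093
-23 -22.8 15.55 [-2.2 -2.2  8.1] [-0.49  0.71  0.2 ] 0.0092
-25 -24.7 15.8 [-2.7 -2.2  9. ] [-0.48  0.82  0.53] 0.0096
-27 -26.7 16.05 [-2.8 -1.1  8.1] [-0.61  0.83  0.96] 0.0096
```

```bash
cat >> h.py <<'E'
ps=np.radians(78.1);ex=np.array([np.cos(ps),np.sin(ps),0]);ey=np.array([-ex[1],ex[0],0]);ez=np.array([0,0,1.])
O=np.array([.570,.0715,0]);H=O+.062*ex+.045*ey+.08*ez
def rr(t): return -ex*np.cos(t)+ez*np.sin(t)
def tip(deg,al,s=.02,w=.011,yo=0):
    t=np.radians(deg);u=ex*np.sin(al)+ez*np.cos(al);n=-(ez*np.cos(t)+ex*np.sin(t))
    if t<al: return H+.18*rr(t)+.014*n-s*rr(al)-w*u+yo*ey
    return H+(.18-s)*rr(t)+.014*n-w*u+yo*ey
def tq(al,sg): # tool z into the lid, tool x along sg*u
    z=-rr(al);x=sg*(ex*np.sin(al)+ez*np.cos(al));return quat(Ro.from_matrix(np.c_[x,np.cross(z,x),z]))
E
python3 - <<'E'
from h import *
# deck corner check
z=np.load("w2.npz");st=dict(tcp_pos=z["p"],eef_rot=z["q"]);c=cam2world("wrist",st)
f=lambda a,b:ray(c,[240+a/5-.4,80+b/5-.4],.08)
print("corners -90,-140 / -90,-50 in tester:",[np.round(1e3*np.array([(p-O)@ex,(p-O)@ey]),1) for p in(f(75,548),f(45,12))])
ctrl.movep([.6549,.0217,.1033],down(np.radians(-23)))
print(get_state()["wrist_torque"].round(2))
ctrl.ungrasp(); x,y,_=get_state()["tcp_pos"]
ctrl.movel([x,y,.20],max_speed=.15);print(get_state()["time"],get_state()["qpos"].round(2))
for al in(20,30,40,50,60):
  for sg in(1,-1):
    a=np.radians(al);r=[]
    for d in(0,30,60,90,110):
      j=ctrl.ik(tip(d,a),tq(a,sg)); r.append(None if j is None else j.round(1).tolist())
    print(al,sg,r)
E
```

```text
corners -90,-140 / -90,-50 in tester: [array([ -90.1, -137.9]), array([-90.4, -49.9])]
[-0.32  0.57  0.33]
17.8083 [-0.24  0.59  0.29  1.47 -0.18  1.11 -0.31]
20 1 [[1.0, 1.1, -0.5, 1.9, -0.8, 0.9, 1.1], [0.9, 0.9, -0.4, 2.0, -0.9, 1.1, 1.1], [0.8, 0.8, -0.4, 2.0, -1.0, 1.1, 1.1], [0.6, 0.7, -0.4, 2.1, -1.2, 1.1, 1.0], [0.6, 0.7, -0.5, 2.1, -1.3, 1.0, 1.1]]
20 -1 [[0.3, 1.1, 0.5, 2.0, -1.2, 1.7, -1.6], [0.3, 0.9, 0.5, 2.0, -1.2, 1.7, -1.7], [0.2, 0.8, 0.5, 2.0, -1.2, 1.6, -1.8], [0.1, 0.7, 0.4, 2.1, -1.3, 1.6, -1.9], [0.0, 0.7, 0.4, 2.1, -1.4, 1.5, -1.9]]
30 1 [[0.9, 1.0, -0.6, 2.0, -0.7, 0.8, 1.0], [0.8, 0.8, -0.4, 2.0, -0.9, 1.0, 1.0], [0.7, 0.6, -0.3, 2.0, -1.0, 1.1, 0.9], [0.5, 0.6, -0.3, 2.0, -1.1, 1.0, 0.9], [0.5, 0.6, -0.4, 2.1, -1.2, 0.9, 0.9]]
30 -1 [[0.2, 1.0, 0.7, 2.0, -1.3, 1.6, -1.6], [0.1, 0.9, 0.7, 2.0, -1.2, 1.7, -1.7], [0.1, 0.7, 0.6, 2.0, -1.2, 1.6, -1.9], [-0.1, 0.6, 0.6, 2.0, -1.3, 1.5, -2.0], [-0.2, 0.6, 0.6, 2.1, -1.4, 1.5, -2.1]]
40 1 [[0.9, 0.9, -0.5, 2.0, -0.7, 0.7, 0.9], [0.7, 0.7, -0.4, 2.0, -0.8, 0.9, 0.9], [0.5, 0.5, -0.2, 2.0, -0.9, 1.0, 0.8], [0.4, 0.5,
[... 388 characters left out ...]
, 0.6], [0.2, 0.4, -0.1, 1.9, -0.8, 0.9, 0.5], [0.2, 0.4, -0.1, 1.9, -0.9, 0.9, 0.4]]
50 -1 [[0.0, 0.9, 0.7, 2.1, -1.2, 1.3, -1.8], [-0.1, 0.7, 0.8, 2.0, -1.1, 1.4, -1.9], [-0.2, 0.6, 0.9, 2.0, -1.1, 1.4, -2.2], [-0.4, 0.5, 0.9, 2.0, -1.1, 1.3, -2.3], [-0.5, 0.5, 0.8, 2.0, -1.2, 1.3, -2.4]]
60 1 [[0.6, 0.7, -0.3, 2.1, -0.6, 0.6, 0.7], [0.4, 0.5, -0.1, 2.0, -0.7, 0.8, 0.6], [0.2, 0.4, -0.0, 1.9, -0.7, 0.9, 0.4], [0.1, 0.4, -0.0, 1.9, -0.7, 0.9, 0.3], [-0.0, 0.4, -0.0, 1.9, -0.7, 0.9, 0.2]]
60 -1 [[-0.1, 0.8, 0.7, 2.1, -1.2, 1.1, -1.9], [-0.2, 0.7, 0.9, 2.0, -1.0, 1.2, -2.1], [-0.4, 0.5, 0.9, 1.9, -1.0, 1.3, -2.3], [-0.5, 0.5, 0.9, 1.9, -1.0, 1.2, -2.5], [-0.6, 0.5, 0.9, 1.9, -1.0, 1.2, -2.6]]
```

```bash
python3 - <<'E'
from h import *
a=np.radians(45);q=tq(a,1)
T0=tip(0,a)
ctrl.close_gripper(40)
m=T0-.06*ex; m[2]=.20
ctrl.movep(m,q); print(get_state()["time"],get_state()["tcp_pos"])
b=T0-.05*ex-.012*ez
ctrl.movel(b,max_speed=.15)
ctrl.movel(T0-.010*ez,max_speed=.08)
ctrl.pause(.1);f0=get_state()["contact_force"];print(f0)
for d in(0,4,8,12,16):
    ctrl.movel(tip(d,a),max_speed=.06);s=get_state();f=s["contact_force"]-f0
    print(d,s["time"],(s["tcp_pos"]-tip(d,a)).round(4),[round(f@e,1) for e in(ex,ey,ez)],flush=True)
    if np.linalg.norm(f)>25:break
im,_=vision.grab_frame("side");cv2.imwrite("pics/s1.png",cv2.resize(im[120:320,200:420],None,fx=3,fy=3,interpolation=cv2.INTER_CUBIC))
E
```

```text
19.6583 [ 0.49117166 -0.08663664  0.20022073]
[ 0.11708442 -0.0565083  -0.93173066]
0 22.125 [ 0.0002 -0.0004  0.0004] [np.float64(-1.2), np.float64(-0.0), np.float64(1.1)]
4 22.4833 [ 0.0002 -0.0002  0.0005] [np.float64(-2.0), np.float64(0.5), np.float64(0.9)]
8 22.8417 [0.0002 0.0002 0.0007] [np.float64(-1.0), np.float64(-0.6), np.float64(0.3)]
12 23.2 [0.0001 0.0005 0.0007] [np.float64(-0.4), np.float64(0.6), np.float64(1.0)]
16 23.5583 [0.0001 0.0005 0.0007] [np.float64(-0.6), np.float64(0.6), np.float64(0.6)]
```

View pics/s1.png

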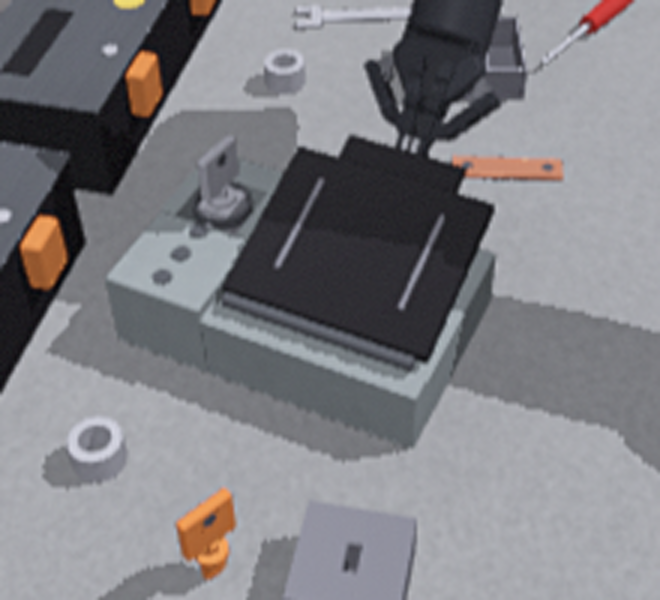

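```bash
cat >> h.py <<'E'
def lid(cam="side",y0=-.03,y1=.12):
    _,d=vision.grab_frame(cam);W=cloud(cam2world(cam,get_state()),d)
    L=np.stack([(W-O)@ex,(W-O)@ey,W[...,2]],-1)
    hx=L[...,0]-.062;hz=L[...,2]-.08;r=np.hypot(hx,hz)
    m=(d>0)&(L[...,1]>y0)&(L[...,1]<y1)&(r>.04)&(r<.15)&(hz>-.012)
    an=np.degrees(np.arctan2(hz[m],-hx[m]));h,b=np.histogram(an,bins=np.arange(-10,180,2))
    k=h.argmax();c=b[k]+1;g=abs(an-c)<8
    # line fit in hinge plane
    P=np.c_[hx[m][g],hz[m][g]];P0=P.mean(0);v=np.linalg.svd(P-P0,full_matrices=0)[2][0]
    return round(c,1),int(h[k]),round(np.degrees(np.arctan2(v[1],-v[0]))%180,2),P0.round(4),round(float((P0@np.array([v[1],-v[0]]))),4)
E
python3 - <<'E'
from h import *
print(lid(),lid("top"))
st=get_state();im,_=vision.grab_frame("wrist");cv2.imwrite("pics/w3.png",im)
E
```

```text
(np.int64(17), 1591, np.float64(16.79), array([-0.0895,  0.0275]), -0.0005) (np.int64(17), 872, np.float64(16.69), array([-0.092,  0.027]), -0.0005)
```

View pics/w3.png

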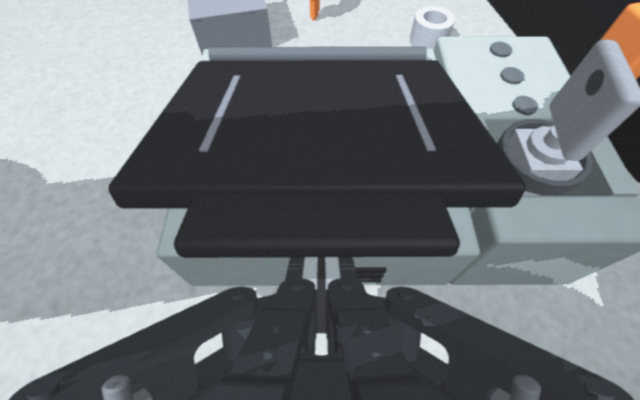

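```bash
python3 - <<'E'
from h import *
a=np.radians(45);d0=16
for d in list(range(21,96,5))+[98,101]:
    ctrl.movel(tip(d,a),max_speed=.08);s=get_state();f=s["contact_force"]
    if d%15==6 or d>90: print(d,s["time"],(s["tcp_pos"]-tip(d,a)).round(4),f.round(1),flush=True)
    if np.linalg.norm(f)>25:print(d,f);break
print(lid(),lid("top"))
im,_=vision.grab_frame("side");cv2.imwrite("pics/s2.png",cv2.resize(im[100:320,200:420],None,fx=2.7,fy=2.7,interpolation=cv2.INTER_CUBIC))
E
```

```text
21 24.1083 [0.0003 0.0003 0.0008] [ 0.2 -0.  -0.1]
36 25.1583 [0.0002 0.0007 0.0008] [ 0.2 -0.3  0.1]
51 26.175 [0.0001 0.0009 0.0008] [-1.1 -0.5 -0.7]
66 27.15 [0.     0.0004 0.0003] [0.4 0.2 0.1]
81 28.125 [-0.0001  0.0004  0.0002] [ 0.1 -0.8  0.2]
91 28.775 [-0.0001  0.0004  0.0001] [-0.2 -0.3 -0.9]
98 29.1667 [-0.0002  0.0004  0.0001] [-0.   0.1 -0.6]
101 29.425 [-0.0001  0.0003  0.0001] [ 0.6 -0.1  0. ]
(np.int64(101), 1212, np.float64(101.12), array([0.0178, 0.0966]), 0.0012) (np.int64(95), 201, np.float64(102.9), array([0.0081, 0.1139]), -0.0175)
```

View pics/s2.png

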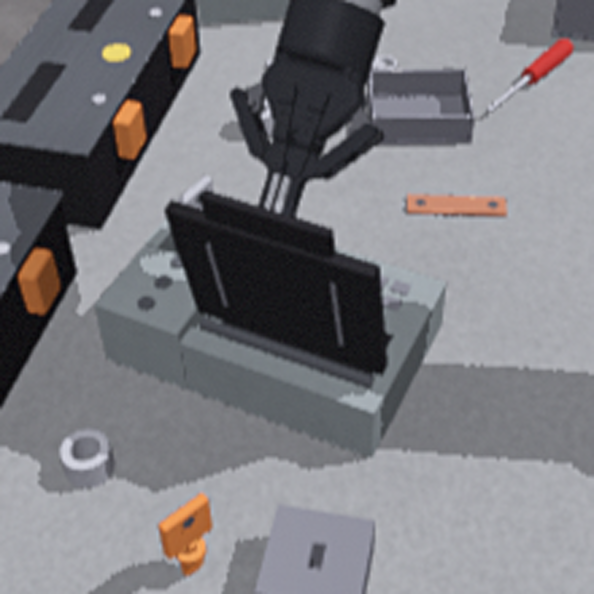

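```bash
python3 - <<'E'
from h import *
a=np.radians(45)
ctrl.movel(tip(104.7,a),max_speed=.05);ctrl.pause(.2)
print(lid(),lid(),lid("top"))
ctrl.movel(tip(104.7,a)-.10*ex+.06*ez,max_speed=.15);ctrl.pause(.3)
print(get_state()["time"],lid(),lid(),lid("top"))
st=get_state();im,d=vision.grab_frame("wrist");c=cam2world("wrist",st);W=cloud(c,d)
L=np.stack([(W-O)@ex,(W-O)@ey,W[...,2]],-1)-[.062,0,.08]
m=(d>0)&(abs(L[...,1]-.045)<.075)&(L[...,2]>.03)&(L[...,2]<.13)&(abs(L[...,0])<.07)
P=L[m][:,[0,2]];v=np.linalg.svd(P-P.mean(0),full_matrices=0)[2][0];print("wrist",m.sum(),P.mean(0),np.degrees(np.arctan2(v[1],-v[0]))%180)
k=[(-.032,-.092)];K=(abs(L[...,0]+.094)<.04)&(abs(L[...,1]+.092)<.04)&(L[...,2]>.01)
print("key",K.sum(),L[K][:,2].max()+.08 if K.any() else 0)
cv2.imwrite("pics/w4.png",im)
E
```

```text
(np.int64(105), 975, np.float64(104.98), array([0.0242, 0.0953]), 0.0013) (np.int64(105), 951, np.float64(105.02), array([0.0241, 0.095 ]), 0.0014) (np.int64(99), 215, np.float64(106.22), array([0.016 , 0.1145]), 0.0166)
31.5083 (np.int64(105), 961, np.float64(104.99), array([0.0241, 0.0951]), 0.0013) (np.int64(105), 953, np.float64(104.96), array([0.0241, 0.0949]), 0.0013) (np.int64(99), 263, np.float64(105.66), array([0.0138, 0.1066]), 0.0155)
wrist 11467 [0.00598495 0.08838727] 105.01985621433722
key 95 0.14427847186004383
```

View pics/w4.png

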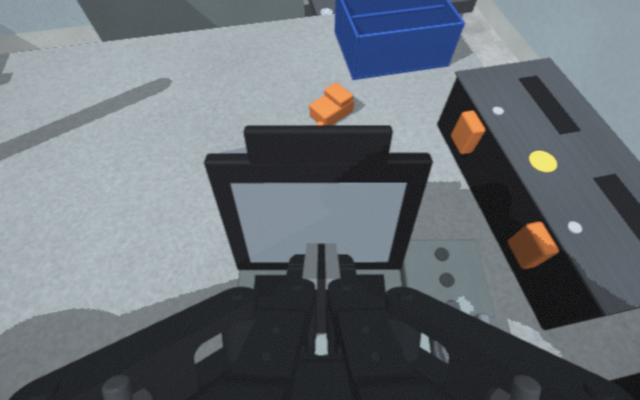

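```bash
python3 -c "
from station import ticket
print(ticket.close_job())"
```

```text
the job is handed in; nothing more can be done
None
```

The job is handed in at about 32 s of the 61 s allowed: the key is fully home in the lock and turned to its stop. The lid stands open at a measured 105.0°, and the robot is touching nothing.

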